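# Set out the collectibles on their display pads

## Robot

A 6-joint arm with a two-finger parallel gripper is mounted at the origin on the work surface. World frame = base frame: x ahead of the robot, y to its left, z up, the work surface at z = 0. Lengths are in m, angles in degrees, forces in N, time in s.
With the tool pointing down it reaches from about 0.4 to 0.825 m from the base axis. Payload 7 kg.
Tool frame: the origin (TCP) lies on the front face of the gripper's body, between the roots of the fingers; the fingertips stand 66 mm ahead of it and the grasp point (between the pads) lies 47 mm ahead of it; z points along the fingers, y is the line along which they close (so a half turn about z gives the same grasp; the last joint's range is limited). The gripper opens to 88 mm and grips with 3 to 60 N. Pads are 19 mm wide; open, the fingers measure 130 mm over their backs; the gripper's body (78 mm by 193 mm) begins 47 mm behind the grasp point.
Start: joints at [89.273, 20.546, 0.682, 0, -70.136, -16.507], TCP at [0.2, 0.645, 0.292] pointing down, gripper open.
Joint ranges: [-176.03, 176.03], [-82.01, 121.73], [-58.28, 71.71], [-173.87, 95.51], [-174.79, -0.11], [-173.66, 173.66]. Speed limits (degrees/s): [136.94, 136.94, 172.46, 180, 180, 180].

## Interface

Orientations are given as [roll, pitch, yaw] about the fixed x, y, z axes, in that order (R = Rz(yaw) Ry(pitch) Rx(roll)).
In Python, from plant import ctrl gives the robot as it stands.
- The arm moves only by the tool send_rows, never from a script. Its argument "deltas" is a list of rows, each a list of 2 entries, a list of its own where there are three numbers: the shift along the tool's x, y, z each as a share of 800 mm, from -1 to 1, then the turn about the tool's z as a share of 90 degrees, from -1 to 1. A call has exactly 5 rows; each row is the pose to reach, as a shift and turn from the pose commanded when the call began, along the tool's axes at that moment; what a row does not reach only later rows make up. A row lasts 1/12 s, in which the tool goes at most 41.7 mm and 7.16 degrees, less where a joint would pass 70% of its speed; a pose out of reach is approached as far as the arm can. A call with a number of a shift or a turn outside -1 to 1 is refused whole. A call with a gripper value outside its range is refused whole. "gripper" is the opening, from 0 (shut) to 1 (fully open), set as the call begins (left out, the last holds). The fingers move at their own pace and stop on an object; the grip force is fixed at half the most. Time passes only in rows, so rows that repeat a pose let the fingers close, or fill a call up. It gives the time, the measured TCP pose, the force, the opening and the grip force at its end, in the units of the state.
- ctrl.get_obs(): the state, without advancing time (a new reading comes with each control period).
- ctrl.snapshot(name): name is "scene" or "top" or "wrist"; returns a dict with "color" (400x640x3 uint8, red, green, blue), "vertical_fov" (degrees; the focal length in pixels is half the picture's height over the tangent of half this angle, whatever the lens; pixels are square), "cx", "cy" (the principal point, pixels), "k1" (the pictures are not rectified: a ray, as slopes to the right and down, at radius r is drawn at 1 + k1 r^2 times it, then the intrinsics apply), "rvec" (rotation vector, rad) and "tvec" (3), from world to camera coordinates, as OpenCV has them. Camera axes: x right, y down, z forward; pixel columns grow to the right and rows downward; lengths in m; the calibration is good to about 2 mm. A picture is of the moment at which its call begins. There is no depth.
- ctrl.close_job(): hands the job in; it is judged then, once.
Trained networks look in a picture, given as the dict that the camera call returned (one of the last four; its "shot" number tells which), for a name from the list of things; names that differ only in an ending like _2 or _b are one class to them, and where a whole thing is asked for, a point or a joint stands for the part that bears it (a point fixed in the world has none). Each returns a list of dicts, best first, with "conf" (0 to 1); they miss things now and then, are a little off and sometimes report something else, mostly with a low value. They report only what shows in the picture. A call takes as long as a camera call.
- ctrl.boxes_of(picture, thing): "xy" ([column, row] as shares, 0 to 1, of the picture: columns of its width, rows of its height, amid what is visible of it).
- ctrl.cut_out(picture, thing): "pixels" (400x640 bool, what is visible of it) and "xy" ([column, row] as shares, 0 to 1, of the picture: columns of its width, rows of its height, amid what is visible of it).
The state is a dict: "clock": time; "joint_pos": joint angles; "qvel": joint speeds; "tau": joint torques, N m; "tool_pos": TCP position; "orientation": TCP orientation; "force": force on the tool from outside, world axes, zero at the start; "moment": the same for the moment, N m; "opening": finger opening in m; "gripper_force": force on a finger pad.
Only numpy, scipy, OpenCV 4.12 (cv2) and the standard library are available. Lean on these libraries where they do the work, as an engineer would, in place of code of your own. Each camera call takes 0.05 s, during which the arm holds its last target. There are 200 camera calls.

## Task

Set out this collectibles stall: stand each of the four pieces upright in the middle of the outline on its own pad - red mug on the red round pad, blue mug on the blue round pad, green card box on the green oblong pad and trophy on the yellow square pad, with the box and the trophy's foot square to their outlines. Set the pieces down rather than dropping them, knock none of them over, and leave the amber tumbler and the badge case where they are.

Things in the scene. Friction and masses are not known exactly. Their poses are not given: they have to be found in the camera images.
- red_mug: souvenir mug, plain red, upright, open on top: round body straight-sided, 62 mm across, 80 mm high, wall 4 mm, with a handle on its +y side that reaches 68 mm from the axis, between 12 and 71 mm height. Grip the outside of the body along the mug's x, clear of the handle. Origin: centre of the underside, z up. 0.18 to 0.31 kg
- blue_mug: souvenir mug, plain blue, upright, open on top: round body straight-sided, 62 mm across, 80 mm high, wall 4 mm, with a handle on its +y side that reaches 68 mm from the axis, between 12 and 71 mm height. Grip the outside of the body along the mug's x, clear of the handle. Origin: centre of the underside, z up. 0.18 to 0.31 kg
- card_box: trading-card box, solid closed green plastic block with a thin black seam line round it and a black dot on top: 50 mm along its x, 92 mm along its y, 70 mm high. Grip it across the 50 mm. Origin: centre of the underside, z up. 0.16 to 0.29 kg
- trophy: small trophy, 105 mm high: black square foot 56 x 56 mm and 22 mm high, thin stem, then a brass cup with straight sides 48 mm across from 62 to 105 mm height, filled in (solid) with a dark top; two thin brass ears on its +y and -y sides reach 40 mm from the axis at 63 to 99 mm height. Grip the straight cup along the trophy's x, clear of the ears. Origin: centre of the underside, z up; x and y run along the edges of the foot. 0.26 to 0.46 kg
- red_pad: round red display pad fixed to the table: disc 92 mm across, 4 mm thick, with a white ring 74 mm across painted on it as the outline of a mug's foot; the red mug belongs here, handle any way. Origin: centre of the underside; its top is 4 mm above that
- blue_pad: round blue display pad fixed to the table: disc 92 mm across, 4 mm thick, with a white ring 74 mm across painted on it as the outline of a mug's foot; the blue mug belongs here, handle any way. Origin: centre of the underside; its top is 4 mm above that
- green_pad: oblong green display pad fixed to the table: 74 mm along its x, 116 mm along its y, 4 mm thick, with a white oblong outline 60 x 102 mm painted on it; the card box belongs here, its long side along the pad's long side (either way round). Origin: centre of the underside; its top is 4 mm above that
- gold_pad: square yellow display pad fixed to the table: 84 x 84 mm, 4 mm thick, with a white square outline 66 x 66 mm painted on it; the trophy belongs here, its foot parallel to the outline (any quarter turn). Origin: centre of the underside; its top is 4 mm above that, x and y along its edges
- tumbler: bystander: loose amber glass tumbler, open on top, 68 mm across at the rim and 54 mm at the foot, 100 mm high, to the left of the work. Origin: centre of the underside
- badge_case: bystander: loose flat black display case of round badges, 150 mm along its x, 190 mm along its y, 27 mm high, to the right of the work. Origin: centre of the underside

How it is judged:
By the outcome, as a careful person would: the job done as asked, in the order asked, and still so for the second after the job is handed in, with the robot touching nothing.
It also fails if it takes over 120 s, if anything falls off the work surface, if the arm or the gripper's body presses on something with over 40 N, if the wrist force passes 120 N, or if a joint passes its speed limit or range.

## Working session

There is one attempt and no reset: what is moved stays moved. The work goes in short steps, Python scripts to look and compute and a tool call to move; the robot and the scene stay as the last step left them, time stands still between calls to the robot, and variables do not carry over. Pictures are saved under pics/ and viewed, at most 14 in all, crops included, and the job is handed in when it is done.

Besides the shell and the picture viewer there is one more tool, called after "Call:" as name(argument=value, ...), one argument or row to a line, values as JSON. send_rows: Moves the arm, as the interface text tells. Shift numbers are shares of 800 mm and turn numbers shares of 90 degrees, none past 1 either way. Its arguments: {"type":"object","properties":{"deltas":{"type":"array","items":{"type":"array"}},"gripper":{"type":"number"}},"required":["deltas"]}

```bash
ls; mkdir -p pics
python3 - <<'E'
from plant import ctrl
import cv2
print(ctrl.get_obs())
for n in ["scene","top"]:
    p=ctrl.snapshot(n); cv2.imwrite(f"pics/{n}0.png",p["color"][:,:,::-1]); print({k:v for k,v in p.items() if k!="color"})
E
```

```text
pics
{'clock': 0.0, 'joint_pos': array([ 8.92737201e+01,  2.05917530e+01,  6.35684873e-01, -1.74632603e-02,
       -7.01353132e+01, -1.65079400e+01]), 'qvel': array([ 0.05075033, -0.03038278, -0.03207043,  0.00409617, -0.06735347,
       -0.09613606]), 'tau': array([ 9.52384798e-04, -5.82716453e+01,  2.93057477e+01,  6.99715421e+00,
        7.24798796e-03, -1.64380212e-04]), 'tool_pos': array([0.19989403, 0.64434955, 0.29124188]), 'orientation': array([ 1.79907720e+02, -1.02280130e-02, -1.72401587e+01]), 'force': array([ 1.32623929, -1.06968076, -0.99931889]), 'moment': array([ 0.00537663,  0.01344283, -0.07058523]), 'gripper_force': 0.0, 'opening': 0.08777257202407762}
{'vertical_fov': 47.49930705285996, 'cx': 324.52006457153385, 'cy': 205.77073501982036, 'k1': -0.130763697990856, 'rvec': array([ 2.25350219,  0.89677576, -0.37719006]), 'tvec': array([-0.37209423, -0.25958482,  1.85070573]), 'shot': 1}
{'vertical_fov': 51.00934533453166, 'cx': 318.5272660327906, 'cy': 203.83897473331572, 'k1': -0.07392593790259988, 'rvec': array([ 2.13584307, -2.08662084,  0.1875299 ]), 'tvec': array([-0.01845209,  0.55724433,  1.15190594]), 'shot': 2}
```

View pics/top0.png

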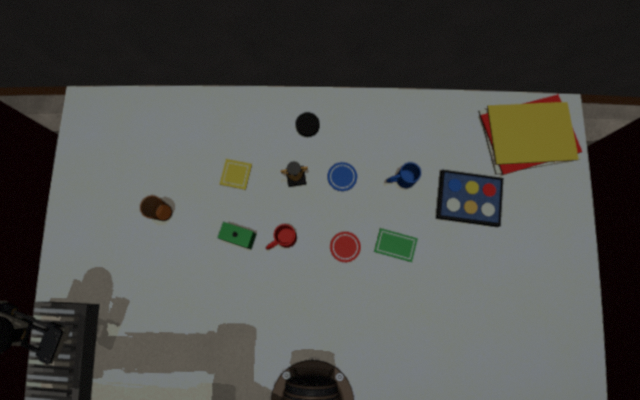

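View pics/scene0.png

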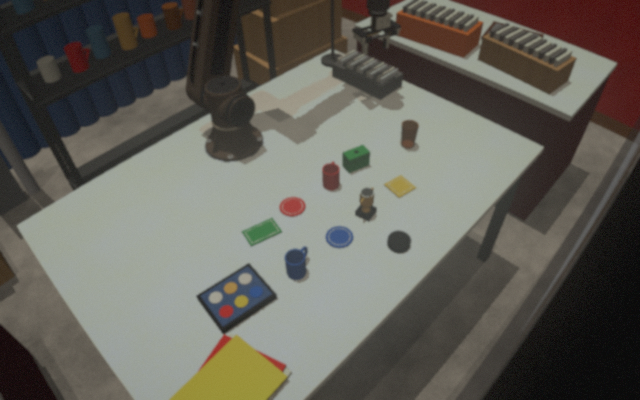

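```bash
cat > h.py <<'E'
import numpy as np, cv2
from plant import ctrl
def cam(p):
    f=200/np.tan(np.radians(p["vertical_fov"]/2))
    K=np.array([[f,0,p["cx"]],[0,f,p["cy"]],[0,0,1.]])
    return K,np.array([p["k1"],0,0,0.]),cv2.Rodrigues(np.array(p["rvec"],float))[0],np.array(p["tvec"],float)
def unproj(p,uv,z):
    K,d,R,t=cam(p)
    uv=np.asarray(uv,float).reshape(-1,1,2)
    n=cv2.undistortPointsIter(uv,K,d,None,None,(3,100,1e-9)).reshape(-1,2)
    rays=np.c_[n,np.ones(len(n))]@R; c=-R.T@t
    return c+rays*((z-c[2])/rays[:,2])[:,None]
def proj(p,X):
    K,d,R,t=cam(p)
    return cv2.projectPoints(np.asarray(X,float).reshape(-1,1,3),cv2.Rodrigues(R)[0],t,K,d)[0].reshape(-1,2)
def rect(p,mask,z):
    """min-area rectangle in the plane z: centre, sizes, angle of long side (deg)"""
    c=max(cv2.findContours(mask.astype(np.uint8),cv2.RETR_EXTERNAL,cv2.CHAIN_APPROX_NONE)[0],key=len)
    P=(unproj(p,c[:,0],z)[:,:2]*1000).astype(np.float32)
    return cv2.minAreaRect(P),cv2.minEnclosingCircle(P)
def snap(n,name=None):
    p=ctrl.snapshot(n)
    if name: cv2.imwrite(f"pics/{name}.png",p["color"][:,:,::-1])
    return p
Z=dict(red_mug=.08,blue_mug=.08,card_box=.07,trophy=.105,red_pad=.004,blue_pad=.004,green_pad=.004,gold_pad=.004,tumbler=.05,badge_case=.027)
E
python3 - <<'E'
from h import *
np.set_printoptions(precision=1,suppress=True)
p=snap("top")
print("cam",-cam(p)[2].T@cam(p)[3])
for n,z in Z.items():
    for r in ctrl.cut_out(p,n)[:1]:
        uv=np.array(r["xy"])*[640,400]; R,C=rect(p,r["pixels"],z)
        print(n,round(r["conf"],2),uv,unproj(p,uv,z)[0]*1000,r["pixels"].sum(),np.round(R[0]),np.round(R[1]),round(R[2],1),"circ",np.round(C[0]),round(C[1]))
p=snap("wrist","w0"); print(p["tvec"],"cam",-cam(p)[2].T@cam(p)[3],cam(p)[2])
E
```

```text
cam [ 0.3 -0.   1.2]
red_mug 0.58 [282.5 234.5] [463.3  92.1  80. ] 506 [461.  97.] [68. 84.] 4.1 circ [453. 100.] 46
blue_mug 0.62 [410.3 176.5] [ 637.7 -265.8   80. ] 592 [ 638. -254.] [ 66. 102.] 42.3 circ [ 645. -247.] 53
card_box 0.7 [237.1 235.8] [457.8 221.   70. ] 648 [460. 222.] [105.  52.] 71.9 circ [459. 222.] 55
trophy 0.65 [295.2 172.9] [634.3  61.1 105. ] 468 [633.  67.] [72. 73.] 1.1 circ [631.  65.] 41
red_pad 0.56 [343.6 241.3] [456.5 -81.2   4. ] 737 [444. -87.] [85. 85.] 1.1 circ [442. -85.] 46
blue_pad 0.77 [340.  177.8] [649.4 -67.5   4. ] 679 [655. -72.] [88. 88.] 1.2 circ [655. -73.] 46
green_pad 0.59 [398.1 246.2] [ 445.5 -241.6    4. ] 999 [ 451. -235.] [116.  76.] 74.9 circ [ 450. -235.] 66
gold_pad 0.76 [235.6 175.7] [649.7 251.4   4. ] 697 [657. 254.] [83. 88.] 77.9 circ [658. 255.] 56
tumbler 0.58 [155.5 206. ] [541.5 473.   50. ] 660 [537. 473.] [75. 96.] 1.2 circ [537. 471.] 52
badge_case 0.68 [468.9 197.4] [ 592.1 -450.3   27. ] 3232 [ 592. -452.] [194. 154.] 83.0 circ [ 593. -451.] 120
[ 0.7 -0.   0.4] cam [0.3 0.6 0.4] [[-0.3 -1.   0. ]
 [-0.9  0.3  0.3]
 [-0.3  0.1 -1. ]]
```

```bash
cat >> h.py <<'E'
def go(x,y,z,yaw):
    """shares to send so that the measured TCP goes to x,y,z (mm), yaw (deg)"""
    o=ctrl.get_obs(); pos=np.array(o["tool_pos"])*1000
    a=np.radians(o["orientation"][2]); d=np.array([x,y,z])-pos
    ux=np.array([np.cos(a),np.sin(a),0]); uy=np.array([np.sin(a),-np.cos(a),0])
    s=np.array([d@ux,d@uy,-d[2]])/800
    t=-((yaw-o["orientation"][2]+180)%360-180)/90
    n=np.linalg.norm(d)
    print("at",np.round(pos,1),np.round(o["orientation"],2),"t",round(o["clock"],2),"open",round(o["opening"]*1000,1),"gf",round(o["gripper_force"],1))
    print("send",np.round(s,4).tolist(),round(t,4),"rows>=",round(max(n/41.7,abs(t)*90/7.16),1))
E
python3 - <<'E'
from h import *
p=snap("wrist"); K,d,R,t=cam(p); print(np.round(-R.T@t,3)); print(np.round(R,2), K[0,0])
o=ctrl.get_obs(); print(o["tool_pos"])
go(400,150,330,-90)
E
```

```text
[0.281 0.619 0.384]
[[-0.3  -0.96  0.  ]
 [-0.91  0.28  0.31]
 [-0.3   0.09 -0.95]] 317.2773481155664
[0.20001241 0.64466888 0.2922014 ]
at [200.  644.7 292.2] [-180.      0.    -17.24] t 0.75 open 87.3 gf 0.0
send [0.422, 0.5165, -0.0472] 0.8085 rows>= 12.8
```

View pics/w0.png

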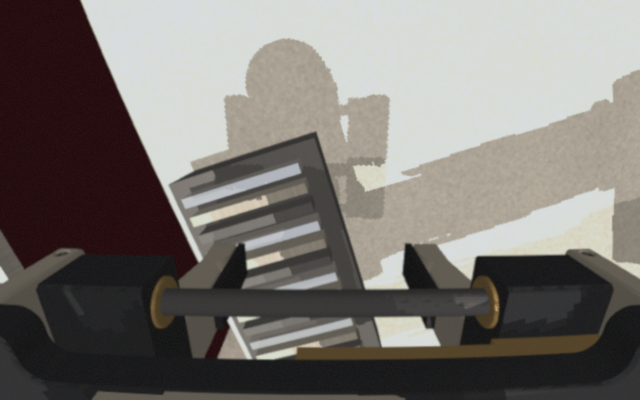

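Run:
```python
from h import *
go(430,60,390,0)
```

```text
at [200.  644.7 292.2] [-180.      0.    -17.24] t 0.75 open 87.3 gf 0.0
send [0.4911, 0.6128, -0.1222] -0.1915 rows>= 15.2
```

Call:
send_rows(
  deltas=[
    [[0.033,0.041,-0.008],0],
    [[0.065,0.082,-0.016],0],
    [[0.098,0.123,-0.024],0],
    [[0.131,0.163,-0.033],0],
    [[0.164,0.204,-0.041],0],
  ],
  gripper=1,
)

```text
clock: 1.17
tool_pos: [0.276, 0.4514, 0.3247]
orientation: [-180.0, -0.0, -17.2]
force: [0.6, -0.2, 0.3]
opening: 0.0875
gripper_force: 0.0
```

Call:
send_rows(
  deltas=[
    [[0.033,0.041,-0.008],0],
    [[0.065,0.082,-0.016],0],
    [[0.098,0.123,-0.024],0],
    [[0.131,0.163,-0.033],0],
    [[0.164,0.204,-0.041],0],
  ],
)

```text
clock: 1.58
tool_pos: [0.3514, 0.2599, 0.3575]
orientation: [-179.9, -0.0, -17.2]
force: [1.4, 0.5, -0.2]
opening: 0.0874
gripper_force: 0.0
```

Call:
send_rows(
  deltas=[
    [[0.033,0.041,-0.008],-0.04],
    [[0.065,0.082,-0.016],-0.08],
    [[0.098,0.123,-0.024],-0.12],
    [[0.131,0.163,-0.033],-0.16],
    [[0.164,0.204,-0.041],-0.19],
  ],
)

```text
clock: 2.0
tool_pos: [0.427, 0.0684, 0.39]
orientation: [-179.9, -0.1, 0.1]
force: [0.9, 0.3, -0.3]
opening: 0.0877
gripper_force: 0.0
```

Run:
```python
from h import *
p=snap("wrist"); p=snap("wrist","w1")
go(430,60,390,0)
np.set_printoptions(precision=1,suppress=True)
for n,z in Z.items():
    for r in ctrl.cut_out(p,n)[:1]:
        uv=np.array(r["xy"])*[640,400]; R,C=rect(p,r["pixels"],z)
        print(n,round(r["conf"],2),uv,unproj(p,uv,z)[0]*1000,r["pixels"].sum(),np.round(R[0]),np.round(R[1]),round(R[2],1),"circ",np.round(C[0]),round(C[1]))
```

```text
at [428.2  65.6 390.2] [ 1.8e+02 -1.1e-01 -3.7e-01] t 2.1 open 87.5 gf 0.0
send [0.0023, 0.007, 0.0003] -0.0041 rows>= 0.1
red_mug 0.91 [304.7 144. ] [461.1  87.2  80. ] 2133 [464.  98.] [64. 80.] 3.1 circ [459. 100.] 45
blue_mug 0.64 [569.3   9.6] [ 624.9 -228.2   80. ] 1991 [ 620. -235.] [ 33. 122.] 4.7 circ [ 630. -234.] 61
card_box 0.79 [207.5 137.3] [468.8 213.9  70. ] 3354 [464. 221.] [105.  59.] 73.9 circ [465. 220.] 58
trophy 0.86 [320.8   9.2] [608.7  66.6 105. ] 891 [606.  64.] [24. 46.] 0.1 circ [610.  64.] 24
red_pad 0.9 [421.  153.4] [437.9 -84.9   4. ] 2759 [439. -85.] [89. 90.] 0.7 circ [440. -84.] 47
blue_pad 0.89 [423.   13.1] [631.2 -72.    4. ] 1674 [627. -73.] [41. 91.] 1.7 circ [647. -73.] 45
green_pad 0.62 [511.7 144.9] [ 452.6 -225.7    4. ] 3438 [ 448. -233.] [118.  75.] 75.8 circ [ 448. -233.] 68
gold_pad 0.79 [184.1  12.8] [632.3 255.3   4. ] 1776 [629. 255.] [88. 42.] 85.9 circ [633. 255.] 46
tumbler 0.65 [33.1 96. ] [527.5 464.4  50. ] 3222 [521. 462.] [119.  76.] 79.0 circ [517. 464.] 67
badge_case 0.84 [624.4  66.1] [ 572.3 -366.6   27. ] 3024 [ 584. -355.] [149.  68.] 13.0 circ [ 589. -377.] 75
```

View pics/w1.png

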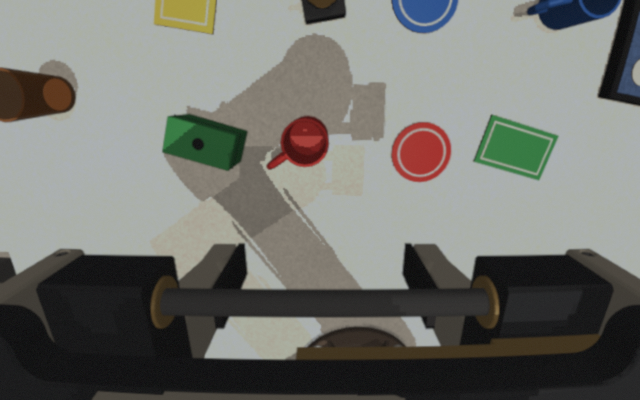

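```bash
cat >> h.py <<'E'
from scipy.optimize import minimize
def cyl(r,z0,z1):
    a=np.linspace(0,2*np.pi,48,endpoint=False)
    return np.vstack([np.c_[r*np.cos(a),r*np.sin(a),0*a+z] for z in (z0,z1)])
def box(x0,x1,y0,y1,z0,z1): return np.array([[x,y,z] for x in (x0,x1) for y in (y0,y1) for z in (z0,z1)],float)
mug=[cyl(31,0,80),box(-5,5,28,68,20,63),box(-5,5,28,55,12,71)]
M=dict(red_mug=mug,blue_mug=mug,card_box=[box(-25,25,-46,46,0,70)],
 trophy=[box(-28,28,-28,28,0,22),cyl(8,20,64),cyl(24,62,105),box(-3,3,-40,40,68,95)],
 red_pad=[cyl(46,0,4)],blue_pad=[cyl(46,0,4)],green_pad=[box(-37,37,-58,58,0,4)],gold_pad=[box(-42,42,-42,42,0,4)])
def sil(p,name,q,S=4):
    im=np.zeros((400*S,640*S),np.uint8); c,s=np.cos(np.radians(q[2])),np.sin(np.radians(q[2]))
    z0=q[3] if len(q)>3 else 0
    for g in M[name]:
        X=np.c_[g[:,0]*c-g[:,1]*s+q[0],g[:,0]*s+g[:,1]*c+q[1],g[:,2]+z0]/1000
        uv=(proj(p,X)+.5)*S-.5
        cv2.fillConvexPoly(im,cv2.convexHull(np.round(uv*16).astype(np.int32)),255,shift=4)
    return cv2.resize(im,(640,400),interpolation=cv2.INTER_AREA)/255.
def fit(p,name,mask,q0,z0=0,yaws=None):
    m=mask.astype(float)
    def cost(q):
        s=sil(p,name,[*q[:2],q[2],z0]); return 1-np.minimum(s,m).sum()/np.maximum(s,m).sum()
    best=None
    for y in (yaws if yaws is not None else [q0[2]]):
        r=minimize(cost,[*q0[:2],y],method="Nelder-Mead",options=dict(initial_simplex=np.array([[q0[0],q0[1],y],[q0[0]+8,q0[1],y],[q0[0],q0[1]+8,y],[q0[0],q0[1],y+10]]),xatol=.05,fatol=1e-4,maxiter=120))
        if best is None or r.fun<best.fun: best=r
    return best.x,1-best.fun
def look(p,names,q0s,**k):
    for n in names:
        c=ctrl.cut_out(p,n)
        if not c: print(n,"none"); continue
        q,i=fit(p,n,c[0]["pixels"],q0s[n],**k)
        print(n,round(c[0]["conf"],2),np.round(q,1),"IoU",round(i,3))
E
cat > q0.py <<'E'
Q=dict(red_mug=(463,85,140),blue_mug=(645,-255,60),card_box=(460,220,-15),trophy=(625,63,0),red_pad=(440,-85,0),blue_pad=(652,-73,0),green_pad=(449,-234,-15),gold_pad=(655,255,-10))
E
python3 - <<'E'
from h import *; from q0 import Q
for c in ("wrist","top"):
    p=snap(c); print(c)
    for n in Q: look(p,[n],Q,yaws=[20,80,140,200,260,320] if "mug" in n else ([0] if n in("red_pad","blue_pad") else [-20,0,20]))
E
```

```text
wrist
red_mug 0.86 [463.2  87.6  35.6] IoU 0.95
blue_mug 0.86 [ 650.4 -268.2   15.1] IoU 0.937
card_box 0.95 [460.5 227.2 -15.9] IoU 0.969
trophy 0.81 [647.5  66.9  10.5] IoU 0.963
red_pad 0.98 [439.  -85.1   7.6] IoU 0.975
blue_pad 0.6 [ 6.529e+02 -7.400e+01  5.000e-01] IoU 0.982
green_pad 0.91 [ 447.7 -234.2  -14.4] IoU 0.979
gold_pad 0.83 [653.9 251.8 -10.7] IoU 0.971
top
red_mug 0.53 [443.3  45.1 300. ] IoU 0.075
blue_mug 0.73 [ 652.6 -265.8  375.8] IoU 0.857
card_box none
trophy 0.59 [649.8  67.2   8.9] IoU 0.762
red_pad 0.72 [442.7 -85.1   1.6] IoU 0.966
blue_pad 0.85 [656.9 -73.7   6.3] IoU 0.947
green_pad 0.71 [ 450.5 -235.1  -15. ] IoU 0.96
gold_pad none
```

Run:
```python
from h import *
go(464,87,210,-54.4)
```

```text
at [426.9  70.4 388.9] [ 1.8e+02  1.0e-02 -1.4e-01] t 3.5 open 87.7 gf 0.0
send [0.0463, -0.0209, 0.2236] 0.6029 rows>= 7.6
```

Call:
send_rows(
  deltas=[
    [[0.01,-0.005,0.04],0.07],
    [[0.02,-0.01,0.08],0.14],
    [[0.03,-0.015,0.12],0.21],
    [[0.04,-0.02,0.16],0.28],
    [[0.046,-0.021,0.2],0.35],
  ],
)

```text
clock: 3.92
tool_pos: [0.4644, 0.0875, 0.2277]
orientation: [-180.0, -0.0, -31.9]
force: [0.7, 0.8, -0.3]
opening: 0.0876
gripper_force: 0.0
```

Run:
```python
from h import *
for i in range(4): o=ctrl.get_obs(); print(o["tool_pos"],o["orientation"]); snap("wrist")
go(464,87,210,-54.4)
```

```text
[0.4643938  0.08754596 0.22771123] [-1.79950254e+02 -3.35647840e-02 -3.19307710e+01]
[0.46189636 0.08639827 0.22149321] [179.62154208   0.27999015 -32.46026801]
[0.46172099 0.08605702 0.22440441] [179.55174454   0.26995925 -31.80452815]
[0.46289121 0.08650381 0.22738888] [ 1.79711942e+02  1.26853681e-01 -3.14880299e+01]
at [463.9  87.  229.4] [179.9   0.  -31.4] t 4.12 open 87.4 gf 0.0
send [0.0001, -0.0001, 0.0243] 0.2555 rows>= 3.2
```

Call:
send_rows(
  deltas=[
    [[0,0,0.008],0.08],
    [[0,0,0.016],0.16],
    [[0,0,0.022],0.23],
    [[0,0,0.024],0.255],
    [[0,0,0.024],0.255],
  ],
)

```text
clock: 4.53
tool_pos: [0.4645, 0.0876, 0.2121]
orientation: [-179.8, -0.0, -54.5]
force: [0.2, 0.5, 0.4]
opening: 0.0873
gripper_force: 0.0
```

Run:
```python
from h import *; from q0 import Q
snap("wrist"); p=snap("wrist","w2")
look(p,["red_mug"],dict(red_mug=(463,88,35)))
look(p,["red_pad"],Q)
go(464,87,210,-54.4)
```

```text
red_mug 0.74 [462.8  87.5  35.1] IoU 0.957
red_pad 0.96 [439.4 -85.2   4. ] IoU 0.981
at [464.3  87.5 211.2] [-1.7986e+02 -2.0000e-02 -5.4420e+01] t 4.73 open 87.7 gf 0.0
send [0.0003, 0.0006, 0.0015] -0.0002 rows>= 0.0
```

View pics/w2.png

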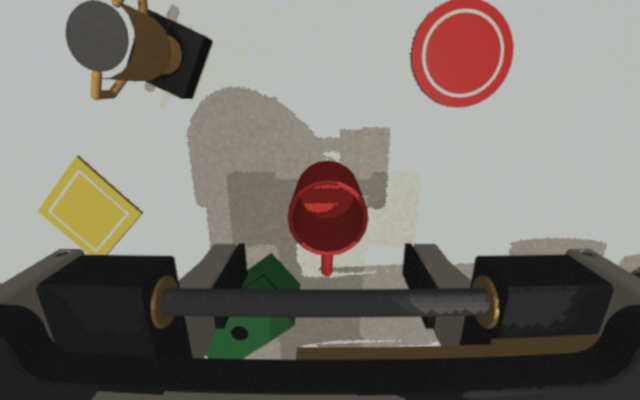

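Call:
send_rows(
  deltas=[
    [[-0.001,0,0.035],0],
    [[-0.001,0,0.075],0],
    [[-0.001,0,0.11],0],
    [[-0.001,0,0.13],0],
    [[-0.001,0,0.136],0],
  ],
)

```text
clock: 5.15
tool_pos: [0.4623, 0.0872, 0.0989]
orientation: [179.8, 0.0, -54.5]
force: [-0.0, -0.5, -0.6]
opening: 0.0877
gripper_force: 0.0
```

Call:
send_rows(
  deltas=[
    [[0,0,0],0],
    [[0,0,0],0],
    [[0,0,0],0],
    [[0,0,0],0],
    [[0,0,0],0],
  ],
  gripper=0,
)

```text
clock: 5.57
tool_pos: [0.4635, 0.0879, 0.1019]
orientation: [-179.9, -0.0, -54.6]
force: [-1.9, 0.4, 10.9]
opening: 0.0601
gripper_force: 30.0
```

Call:
send_rows(
  deltas=[
    [[0,0,0],0],
    [[0,0,0],0],
    [[0,0,0],0],
    [[0,0,0],0],
    [[0,0,0],0],
  ],
)

```text
clock: 5.98
tool_pos: [0.4635, 0.0879, 0.1019]
orientation: [-179.9, -0.0, -54.6]
force: [-2.4, -1.1, 7.4]
opening: 0.0604
gripper_force: 30.0
```

Run:
```python
from h import *
go(439.7,-84.9,102,-54.5)
```

```text
at [463.5  87.9 101.9] [-1.7994e+02 -1.0000e-02 -5.4570e+01] t 5.98 open 60.4 gf 30.0
send [0.1587, 0.1495, -0.0001] -0.0007 rows>= 4.2
```

Call:
send_rows(
  deltas=[
    [[0,0,-0.008],0],
    [[0,0,-0.02],0],
    [[0,0,-0.035],0],
    [[0,0,-0.046],0],
    [[0,0,-0.05],0],
  ],
)

```text
clock: 6.4
tool_pos: [0.4638, 0.0882, 0.1425]
orientation: [-179.9, -0.0, -54.6]
force: [0.8, -0.1, -2.4]
opening: 0.0603
gripper_force: 30.0
```

Call:
send_rows(
  deltas=[
    [[0.007,0.006,0],0],
    [[0.022,0.02,0],0],
    [[0.042,0.038,0],0],
    [[0.064,0.059,0],0],
    [[0.087,0.081,0],0],
  ],
)

```text
clock: 6.82
tool_pos: [0.45, -0.0076, 0.1404]
orientation: [180.0, 0.0, -54.5]
force: [0.7, 0.6, -2.5]
opening: 0.0602
gripper_force: 30.0
```

Call:
send_rows(
  deltas=[
    [[0.022,0.021,0],0],
    [[0.042,0.039,0],0],
    [[0.058,0.055,0],0],
    [[0.068,0.065,0],0],
    [[0.0717,0.0685,0],0],
  ],
)

```text
clock: 7.23
tool_pos: [0.4381, -0.0867, 0.1402]
orientation: [179.9, 0.0, -54.7]
force: [0.2, 0.4, -2.1]
opening: 0.0605
gripper_force: 30.0
```

Run:
```python
from h import *; from q0 import Q
snap("wrist"); snap("wrist"); snap("wrist");p=snap("wrist","w3")
look(p,["red_mug"],dict(red_mug=(440,-85,35)),z0=40)
look(p,["red_pad"],Q)
go(439.7,-84.9,106,-54.5)
```

```text
red_mug 0.83 [439.1 -84.8  38.1] IoU 0.657
red_pad 0.57 [439.2 -85.4   6.2] IoU 0.435
at [439.5 -84.5 140.8] [-180.      0.    -54.55] t 7.53 open 60.3 gf 30.0
send [0.0006, 0.0001, 0.0435] -0.0005 rows>= 0.8
```

Call:
send_rows(
  deltas=[
    [[0.0005,0,0.008],0],
    [[0.0005,0,0.02],0],
    [[0.0005,0,0.033],0],
    [[0.0005,0,0.04],0],
    [[0.0005,0,0.0425],0],
  ],
)

```text
clock: 7.95
tool_pos: [0.439, -0.0851, 0.1059]
orientation: [179.9, 0.0, -54.5]
force: [-10.7, 2.6, 28.5]
opening: 0.0604
gripper_force: 30.0
```

Call:
send_rows(
  deltas=[
    [[0,0,0.0005],0],
    [[0,0,0.001],0],
    [[0,0,0.001],0],
    [[0,0,0.001],0],
    [[0,0,0.001],0],
  ],
)

```text
clock: 8.37
tool_pos: [0.4398, -0.0852, 0.1063]
orientation: [-180.0, -0.0, -54.6]
force: [-0.1, -0.1, -2.3]
opening: 0.0604
gripper_force: 30.0
```

Call:
send_rows(
  deltas=[
    [[0,0,0.0005],0],
    [[0,0,0.001],0],
    [[0,0,0.0013],0],
    [[0,0,0.0013],0],
    [[0,0,0.0013],0],
  ],
)

```text
clock: 8.78
tool_pos: [0.4398, -0.0853, 0.1059]
orientation: [-180.0, -0.0, -54.6]
force: [-3.9, 0.9, 9.4]
opening: 0.0603
gripper_force: 30.0
```

Call:
send_rows(
  deltas=[
    [[0,0,0],0],
    [[0,0,0],0],
    [[0,0,0],0],
    [[0,0,0],0],
    [[0,0,0],0],
  ],
  gripper=1,
)

```text
clock: 9.2
tool_pos: [0.4397, -0.0853, 0.105]
orientation: [-180.0, -0.0, -54.6]
force: [-1.0, -0.7, 0.7]
opening: 0.0857
gripper_force: 0.0
```

Call:
send_rows(
  deltas=[
    [[0,0,-0.02],0],
    [[0,0,-0.05],0],
    [[0,0,-0.09],0],
    [[0,0,-0.12],0],
    [[0,0,-0.13],0],
  ],
)

```text
clock: 9.62
tool_pos: [0.4412, -0.0852, 0.2127]
orientation: [-179.7, -0.2, -54.5]
force: [0.1, -0.8, 1.1]
opening: 0.0875
gripper_force: 0.0
```

Run:
```python
from h import *; from q0 import Q
snap("wrist"); snap("wrist");p=snap("wrist","w4")
look(p,["red_mug"],dict(red_mug=(440,-85,35)),z0=4)
look(p,["red_pad","blue_pad","green_pad"],Q)
look(p,["blue_mug"],dict(blue_mug=(650,-268,15)))
go(650,-268,230,-75)
```

```text
red_mug 0.75 [439.9 -84.9  35.4] IoU 0.954
red_pad 0.95 [439.6 -86.    6.4] IoU 0.34
blue_pad 0.88 [652.3 -73.9   3.7] IoU 0.984
green_pad 0.75 [ 447.8 -234.8  -14.2] IoU 0.987
blue_mug none
at [439.1 -85.4 208. ] [ 1.7988e+02  5.0000e-02 -5.4590e+01] t 10.02 open 87.8 gf 0.0
send [0.3388, -0.0826, -0.0275] 0.2268 rows>= 6.7
```

View pics/w4.png

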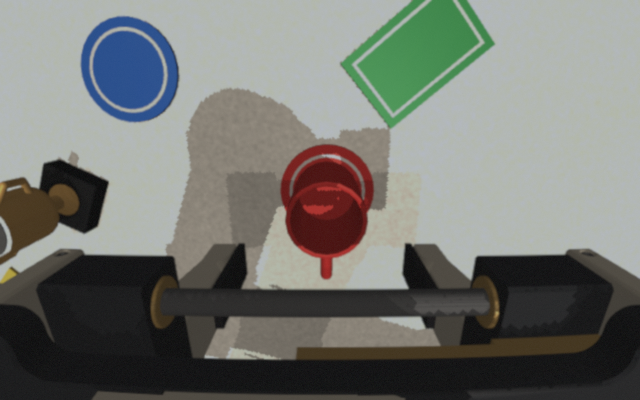

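Call:
send_rows(
  deltas=[
    [[0.025,-0.006,-0.005],0.02],
    [[0.07,-0.017,-0.01],0.05],
    [[0.115,-0.028,-0.015],0.08],
    [[0.16,-0.039,-0.02],0.1],
    [[0.2,-0.049,-0.025],0.11],
  ],
)

```text
clock: 10.43
tool_pos: [0.5656, -0.1945, 0.2281]
orientation: [179.9, 0.0, -64.6]
force: [0.7, 0.6, 1.2]
opening: 0.0873
gripper_force: 0.0
```

Run:
```python
from h import *
go(650,-268,230,-75)
```

```text
at [ 565.6 -194.5  228.1] [ 1.7992e+02  3.0000e-02 -6.4590e+01] t 10.43 open 87.3 gf 0.0
send [0.1283, -0.0559, -0.0024] 0.1157 rows>= 2.7
```

Call:
send_rows(
  deltas=[
    [[0.04,-0.017,0],0.04],
    [[0.08,-0.035,0.005],0.08],
    [[0.11,-0.048,0.01],0.11],
    [[0.124,-0.054,0.015],0.115],
    [[0.128,-0.056,0.02],0.115],
  ],
)

```text
clock: 10.85
tool_pos: [0.6495, -0.2675, 0.2104]
orientation: [179.8, 0.1, -74.9]
force: [-0.0, 0.5, 0.2]
opening: 0.0875
gripper_force: 0.0
```

Run:
```python
from h import *; from q0 import Q
snap("wrist"); snap("wrist");p=snap("wrist")
look(p,["blue_mug"],dict(blue_mug=(650,-268,15)))
look(p,["blue_pad"],Q)
go(650,-268,102,-75)
```

```text
blue_mug none
blue_pad 0.71 [652.9 -73.5   5.1] IoU 0.694
at [ 648.2 -265.3  213.4] [ 1.7999e+02  1.0000e-02 -7.4770e+01] t 11.1 open 87.9 gf 0.0
send [0.0039, -0.0013, 0.1392] 0.0026 rows>= 2.7
```

Run:
```python
from h import *; from q0 import Q
for i in range(3):
    p=snap("wrist","w5")
    look(p,["blue_mug"],dict(blue_mug=(650,-268,15)))
go(650,-268,102,-75)
```

```text
blue_mug 0.79 [ 649.7 -267.2   15. ] IoU 0.947
blue_mug 0.91 [ 649.6 -267.5   13.8] IoU 0.957
blue_mug 0.93 [ 649.5 -267.5   15. ] IoU 0.951
at [ 648.8 -265.7  213.8] [-1.7995e+02 -2.0000e-02 -7.4800e+01] t 11.4 open 88.1 gf 0.0
send [0.0032, -0.0007, 0.1398] 0.0022 rows>= 2.7
```

Call:
send_rows(
  deltas=[
    [[0.0023,0,0.025],0],
    [[0.0023,0,0.065],0],
    [[0.0023,0,0.105],0],
    [[0.0023,0,0.132],0],
    [[0.0023,0,0.1395],0],
  ],
)

```text
clock: 11.82
tool_pos: [0.647, -0.2672, 0.0972]
orientation: [179.7, 0.2, -74.9]
force: [-0.8, 0.2, -0.5]
opening: 0.0875
gripper_force: 0.0
```

Call:
send_rows(
  deltas=[
    [[0,0,0],0],
    [[0,0,0],0],
    [[0,0,0],0],
    [[0,0,0],0],
    [[0,0,0],0],
  ],
  gripper=0,
)

```text
clock: 12.23
tool_pos: [0.65, -0.268, 0.1033]
orientation: [-179.9, -0.1, -74.8]
force: [-1.1, 0.9, 11.4]
opening: 0.0603
gripper_force: 30.0
```

Call:
send_rows(
  deltas=[
    [[0,0,0],0],
    [[0,0,0],0],
    [[0,0,0],0],
    [[0,0,0],0],
    [[0,0,0],0],
  ],
)

```text
clock: 12.65
tool_pos: [0.65, -0.268, 0.1033]
orientation: [-179.9, -0.1, -74.8]
force: [-0.8, 0.9, 6.0]
opening: 0.0602
gripper_force: 30.0
```

Run:
```python
from h import *
go(652.6,-73.8,106,-75)
```

```text
at [ 650.  -268.   103.3] [-1.7989e+02 -7.0000e-02 -7.4820e+01] t 12.65 open 60.2 gf 30.0
send [-0.2334, -0.0667, -0.0034] 0.002 rows>= 4.7
```

Call:
send_rows(
  deltas=[
    [[0,0,-0.008],0],
    [[0,0,-0.02],0],
    [[0,0,-0.035],0],
    [[0,0,-0.046],0],
    [[0,0,-0.05],0],
  ],
)

```text
clock: 13.07
tool_pos: [0.6503, -0.2681, 0.1442]
orientation: [-179.8, -0.1, -74.8]
force: [0.6, -0.5, -2.0]
opening: 0.0603
gripper_force: 30.0
```

Call:
send_rows(
  deltas=[
    [[-0.008,-0.002,0],0],
    [[-0.027,-0.008,0],0],
    [[-0.054,-0.0155,0],0],
    [[-0.085,-0.0245,0],0],
    [[-0.12,-0.0345,0],0],
  ],
)

```text
clock: 13.48
tool_pos: [0.6501, -0.1667, 0.1407]
orientation: [179.9, 0.0, -74.9]
force: [1.8, 0.3, -1.5]
opening: 0.0604
gripper_force: 30.0
```

Call:
send_rows(
  deltas=[
    [[-0.035,-0.01,0],0],
    [[-0.066,-0.019,0],0],
    [[-0.091,-0.0265,0],0],
    [[-0.107,-0.031,0],0],
    [[-0.1125,-0.0325,0],0],
  ],
)

```text
clock: 13.9
tool_pos: [0.6521, -0.0715, 0.1411]
orientation: [180.0, 0.0, -74.7]
force: [-0.3, -0.6, -1.9]
opening: 0.0601
gripper_force: 30.0
```

Call:
send_rows(
  deltas=[
    [[0,0,0.003],0],
    [[0,0,0.01],0],
    [[0,0,0.02],0],
    [[0,0,0.03],0],
    [[0,0,0.035],0],
  ],
)

```text
clock: 14.32
tool_pos: [0.6514, -0.0753, 0.1114]
orientation: [179.9, 0.0, -74.9]
force: [0.1, -0.6, -2.5]
opening: 0.0605
gripper_force: 30.0
```

Run:
```python
from h import *
for i in range(3): snap("top")
print(ctrl.get_obs()["force"]); go(653,-74.4,107,-75)
```

```text
[ 0.63837426  0.4886907  -2.57229204]
at [652.  -75.  112.5] [179.91   0.   -74.88] t 14.47 open 60.4 gf 30.0
send [-0.0004, -0.0014, 0.0069] 0.0013 rows>= 0.1
```

Call:
send_rows(
  deltas=[
    [[-0.0004,-0.0012,0.002],0],
    [[-0.0004,-0.0012,0.004],0],
    [[-0.0004,-0.0012,0.006],0],
    [[-0.0004,-0.0012,0.0075],0],
    [[-0.0004,-0.0012,0.008],0],
  ],
)

```text
clock: 14.88
tool_pos: [0.6533, -0.0737, 0.1073]
orientation: [-180.0, -0.0, -74.8]
force: [-1.8, 0.1, 3.0]
opening: 0.0602
gripper_force: 30.0
```

Call:
send_rows(
  deltas=[
    [[0,0,0],0],
    [[0,0,0],0],
    [[0,0,0],0],
    [[0,0,0],0],
    [[0,0,0],0],
  ],
)

```text
clock: 15.3
tool_pos: [0.6533, -0.0737, 0.1073]
orientation: [-180.0, -0.0, -74.8]
force: [-0.8, 0.2, 1.7]
opening: 0.0603
gripper_force: 30.0
```

Call:
send_rows(
  deltas=[
    [[0,0,0],0],
    [[0,0,0],0],
    [[0,0,0],0],
    [[0,0,0],0],
    [[0,0,0],0],
  ],
  gripper=1,
)

```text
clock: 15.72
tool_pos: [0.6533, -0.0738, 0.1071]
orientation: [-180.0, -0.0, -74.8]
force: [0.6, -0.7, -0.7]
opening: 0.0857
gripper_force: 0.0
```

Call:
send_rows(
  deltas=[
    [[0,0,-0.02],0],
    [[0,0,-0.05],0],
    [[0,0,-0.09],0],
    [[0,0,-0.12],0],
    [[0,0,-0.135],0],
  ],
)

```text
clock: 16.13
tool_pos: [0.6545, -0.0738, 0.219]
orientation: [-179.7, -0.1, -74.8]
force: [0.8, 0.6, 0.1]
opening: 0.0877
gripper_force: 0.0
```

Run:
```python
from h import *; from q0 import Q
for i in range(4): p=snap("wrist")
look(p,["blue_mug"],dict(blue_mug=(653,-74,15)),z0=4)
look(p,["green_pad","red_pad"],Q)
go(460.5,227,210,-16+90-180)
print(ctrl.get_obs()["joint_pos"])
```

```text
blue_mug 0.75 [653.2 -73.   14.8] IoU 0.944
green_pad 0.56 [ 447.4 -234.5  -14.3] IoU 0.983
red_pad 0.72 [440.6 -86.5   3.9] IoU 0.369
at [652.6 -73.8 213.5] [ 1.7986e+02  3.0000e-02 -7.4850e+01] t 16.48 open 87.6 gf 0.0
send [-0.4257, 0.1334, 0.0043] 0.3461 rows>= 8.6
[ 1.05190251e+01  2.21140409e+01 -7.65266389e+00 -2.16412676e-02
 -6.03715997e+01  4.64495210e+00]
```

Call:
send_rows(
  deltas=[
    [[-0.02,0.006,0],0.03],
    [[-0.062,0.0195,0],0.08],
    [[-0.11,0.0345,0],0.13],
    [[-0.16,0.05,0],0.18],
    [[-0.21,0.066,0.002],0.22],
  ],
)

```text
clock: 16.9
tool_pos: [0.5573, 0.0749, 0.2124]
orientation: [179.9, -0.0, -94.9]
force: [0.2, 1.4, -0.0]
opening: 0.0879
gripper_force: 0.0
```

Run:
```python
from h import *
go(460.5,227,210,-106)
```

```text
at [557.3  74.9 212.4] [ 1.7992e+02 -5.0000e-02 -9.4930e+01] t 16.9 open 87.9 gf 0.0
send [-0.179, 0.1369, 0.003] 0.123 rows>= 4.3
```

Call:
send_rows(
  deltas=[
    [[-0.041,0.031,0.001],0.03],
    [[-0.082,0.062,0.002],0.06],
    [[-0.12,0.092,0.003],0.09],
    [[-0.155,0.118,0.003],0.11],
    [[-0.179,0.137,0.003],0.123],
  ],
)

```text
clock: 17.32
tool_pos: [0.4591, 0.2275, 0.2103]
orientation: [180.0, -0.1, -105.7]
force: [0.7, -0.1, 0.9]
opening: 0.0878
gripper_force: 0.0
```

Run:
```python
from h import *; from q0 import Q
for i in range(5): p=snap("wrist","w6")
look(p,["card_box"],dict(card_box=(460,227,-15.9)))
p=snap("wrist")
look(p,["card_box"],dict(card_box=(460,227,-15.9)))
go(460.5,227,92,-106)
```

```text
card_box 0.71 [460.5 228.1 -16.6] IoU 0.973
card_box 0.69 [460.7 227.9 -17.4] IoU 0.965
at [461.3 224.8 210.7] [ 1.7998e+02 -5.0000e-02 -1.0577e+02] t 17.72 open 87.8 gf 0.0
send [-0.0024, 0.0017, 0.1484] 0.0025 rows>= 2.8
```

View pics/w6.png

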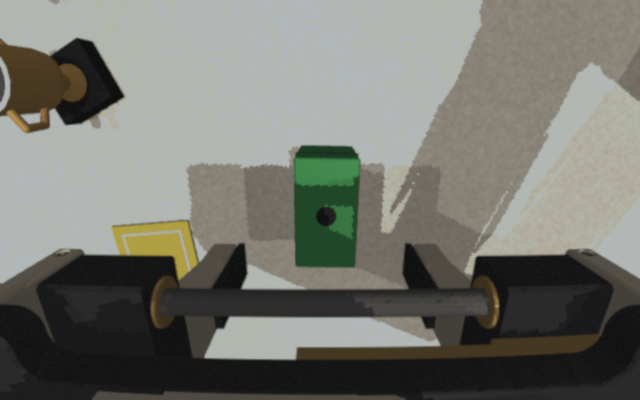

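Call:
send_rows(
  deltas=[
    [[-0.0036,0.0019,0.025],0.01],
    [[-0.0036,0.0019,0.068],0.01],
    [[-0.0036,0.0019,0.11],0.01],
    [[-0.0036,0.0019,0.138],0.01],
    [[-0.0036,0.0019,0.148],0.01],
  ],
)

```text
clock: 18.13
tool_pos: [0.4592, 0.2266, 0.0893]
orientation: [179.8, -0.3, -106.7]
force: [-1.0, -0.3, 0.2]
opening: 0.0878
gripper_force: 0.0
```

Call:
send_rows(
  deltas=[
    [[0,0,0],0],
    [[0,0,0],0],
    [[0,0,0],0],
    [[0,0,0],0],
    [[0,0,0],0],
  ],
  gripper=0,
)

```text
clock: 18.55
tool_pos: [0.4608, 0.2294, 0.094]
orientation: [-179.9, 0.1, -106.6]
force: [-0.3, -0.3, 1.1]
opening: 0.0598
gripper_force: 0.0
```

Call:
send_rows(
  deltas=[
    [[0,0,0],0],
    [[0,0,0],0],
    [[0,0,0],0],
    [[0,0,0],0],
    [[0,0,0],0],
  ],
)

```text
clock: 18.97
tool_pos: [0.4605, 0.2292, 0.0935]
orientation: [-180.0, 0.1, -106.6]
force: [-1.9, -0.3, 7.6]
opening: 0.0501
gripper_force: 30.0
```

Call:
send_rows(
  deltas=[
    [[0,0,-0.012],0],
    [[0,0,-0.045],0],
    [[0,0,-0.09],0],
    [[0,0,-0.135],0],
    [[0,0,-0.155],0],
  ],
)

```text
clock: 19.38
tool_pos: [0.4613, 0.2296, 0.2217]
orientation: [-179.8, 0.2, -106.6]
force: [1.3, 1.0, -0.6]
opening: 0.0501
gripper_force: 30.0
```

Run:
```python
from h import *
for i in range(3): snap("top")
print(ctrl.get_obs()["joint_pos"])
go(448,-233.3,215,-104.3)
```

```text
[ 4.83508622e+01  8.97091858e+00 -2.54612619e+01 -1.62860528e-02
 -5.53697093e+01 -6.49528229e+01]
at [460.4 229.2 218.4] [-179.93    0.19 -106.61] t 19.53 open 49.8 gf 30.0
send [0.5584, -0.1504, 0.0043] -0.0257 rows>= 11.1
```

Distance 463 mm; split over three calls with gentle ends.

Call:
send_rows(
  deltas=[
    [[0.012,-0.003,0],0],
    [[0.04,-0.0108,0],0],
    [[0.08,-0.0215,0],0],
    [[0.125,-0.0337,0],0],
    [[0.17,-0.0458,0],0],
  ],
)

```text
clock: 19.95
tool_pos: [0.455, 0.086, 0.215]
orientation: [179.9, -0.2, -106.5]
force: [1.2, -0.6, -2.1]
opening: 0.0497
gripper_force: 30.0
```

Call:
send_rows(
  deltas=[
    [[0.046,-0.0124,0],0],
    [[0.092,-0.0248,0],0],
    [[0.138,-0.0372,0],0],
    [[0.184,-0.0496,0],0],
    [[0.23,-0.062,0],0],
  ],
)

```text
clock: 20.37
tool_pos: [0.4496, -0.1046, 0.2153]
orientation: [179.8, -0.1, -106.6]
force: [1.1, 0.1, -2.4]
opening: 0.0497
gripper_force: 30.0
```

Call:
send_rows(
  deltas=[
    [[0.043,-0.0116,0],-0.008],
    [[0.083,-0.0224,0],-0.016],
    [[0.118,-0.032,0],-0.022],
    [[0.145,-0.039,0],-0.0257],
    [[0.157,-0.0424,0],-0.0257],
  ],
)

```text
clock: 20.78
tool_pos: [0.4462, -0.2349, 0.2148]
orientation: [179.8, -0.0, -104.4]
force: [0.8, -0.3, -2.1]
opening: 0.0501
gripper_force: 30.0
```

Run:
```python
from h import *
for i in range(5): p=snap("wrist","w7")
go(448,-233.3,98,-104.3)
```

```text
at [ 447.5 -231.9  215.9] [ 1.7991e+02  1.0000e-02 -1.0430e+02] t 21.03 open 49.6 gf 30.0
send [0.0016, -0.001, 0.1474] -0.0 rows>= 2.8
```

View pics/w7.png

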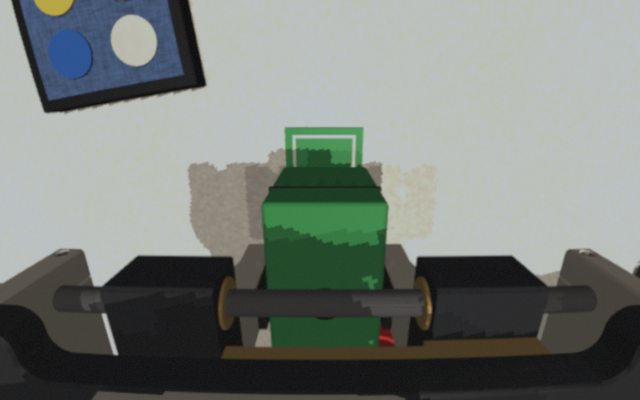

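Call:
send_rows(
  deltas=[
    [[0.0016,-0.0008,0.02],0],
    [[0.0016,-0.0008,0.06],0],
    [[0.0016,-0.0008,0.1],0],
    [[0.0016,-0.0008,0.126],0],
    [[0.0016,-0.0008,0.137],0],
  ],
)

```text
clock: 21.45
tool_pos: [0.4467, -0.2324, 0.1043]
orientation: [179.7, -0.0, -104.2]
force: [-0.6, -0.1, -2.0]
opening: 0.0503
gripper_force: 30.0
```

Call:
send_rows(
  deltas=[
    [[0,0,0],0],
    [[0,0,0.002],0],
    [[0,0,0.004],0],
    [[0,0,0.006],0],
    [[0,0,0.007],0],
  ],
)

```text
clock: 21.87
tool_pos: [0.449, -0.2339, 0.1025]
orientation: [-179.9, 0.0, -104.3]
force: [0.5, -1.1, -1.7]
opening: 0.0497
gripper_force: 30.0
```

Run:
```python
from h import *
for i in range(4): snap("top")
print(ctrl.get_obs()["force"])
go(448,-233.3,97,-104.3)
```

```text
[ 0.50435303 -0.60739824 -2.60267044]
at [ 448.5 -234.   101.9] [-1.7996e+02  1.0000e-02 -1.0430e+02] t 22.07 open 49.9 gf 30.0
send [-0.0006, 0.0008, 0.0062] -0.0 rows>= 0.1
```

Call:
send_rows(
  deltas=[
    [[-0.0006,0.0008,0.001],0],
    [[-0.0006,0.0008,0.002],0],
    [[-0.0006,0.0008,0.0035],0],
    [[-0.0006,0.0008,0.005],0],
    [[-0.0006,0.0008,0.006],0],
  ],
)

```text
clock: 22.48
tool_pos: [0.4479, -0.2333, 0.0975]
orientation: [180.0, -0.0, -104.3]
force: [-6.4, 6.0, 22.5]
opening: 0.05
gripper_force: 30.0
```

Call:
send_rows(
  deltas=[
    [[0,0,0],0],
    [[0,0,0],0],
    [[0,0,0],0],
    [[0,0,0],0],
    [[0,0,0],0],
  ],
)

```text
clock: 22.9
tool_pos: [0.4479, -0.2333, 0.0975]
orientation: [-180.0, -0.0, -104.3]
force: [-3.7, 2.5, 10.4]
opening: 0.0498
gripper_force: 30.0
```

Contact made; release and rise.

Call:
send_rows(
  deltas=[
    [[0,0,0],0],
    [[0,0,0],0],
    [[0,0,0],0],
    [[0,0,0],0],
    [[0,0,0],0],
  ],
  gripper=1,
)

```text
clock: 23.32
tool_pos: [0.4479, -0.2333, 0.0966]
orientation: [180.0, -0.0, -104.3]
force: [-0.2, -0.3, -0.2]
opening: 0.0778
gripper_force: 0.0
```

Call:
send_rows(
  deltas=[
    [[0,0,-0.01],0],
    [[0,0,-0.05],0],
    [[0,0,-0.1],0],
    [[0,0,-0.14],0],
    [[0,0,-0.155],0],
  ],
)

```text
clock: 23.73
tool_pos: [0.4496, -0.2338, 0.2263]
orientation: [-179.6, -0.0, -104.2]
force: [1.0, -0.5, -0.9]
opening: 0.0877
gripper_force: 0.0
```

Run:
```python
from h import *
for i in range(5): p=snap("wrist","w8")
look(p,["card_box"],dict(card_box=(447,-234,-15)),z0=4)
go(640,60,235,-80)
```

```text
card_box 0.57 [ 447.9 -235.1  -14.4] IoU 0.976
at [ 447.2 -233.1  219.8] [ 179.89    0.   -104.3 ] t 24.03 open 87.6 gf 0.0
send [-0.4146, -0.1431, -0.0191] -0.27 rows>= 8.4
```

View pics/w8.png

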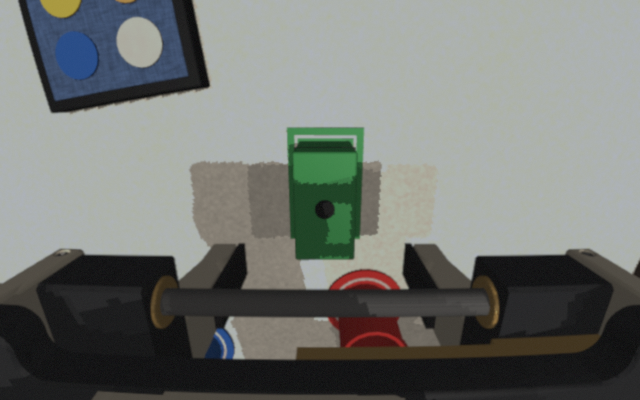

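Call:
send_rows(
  deltas=[
    [[-0.02,-0.007,-0.004],-0.02],
    [[-0.06,-0.021,-0.01],-0.06],
    [[-0.108,-0.037,-0.015],-0.1],
    [[-0.155,-0.0535,-0.019],-0.14],
    [[-0.2,-0.069,-0.019],-0.18],
  ],
)

```text
clock: 24.45
tool_pos: [0.5415, -0.0903, 0.2354]
orientation: [179.9, -0.0, -87.9]
force: [1.0, -0.9, 0.5]
opening: 0.0877
gripper_force: 0.0
```

Run:
```python
from h import *
go(647.5,67,235,-79.5)
```

```text
at [541.5 -90.3 235.4] [ 1.7993e+02 -2.0000e-02 -8.7930e+01] t 24.45 open 87.7 gf 0.0
send [-0.1918, -0.1396, 0.0005] -0.0937 rows>= 4.6
```

Call:
send_rows(
  deltas=[
    [[-0.041,-0.03,0],-0.02],
    [[-0.083,-0.06,0],-0.045],
    [[-0.125,-0.091,0],-0.07],
    [[-0.166,-0.121,0],-0.094],
    [[-0.192,-0.1395,0],-0.094],
  ],
)

```text
clock: 24.87
tool_pos: [0.6486, 0.0685, 0.2337]
orientation: [179.9, -0.0, -79.4]
force: [-0.1, 0.0, 0.4]
opening: 0.0874
gripper_force: 0.0
```

Run:
```python
from h import *
for i in range(5): p=snap("wrist","w9")
look(p,["trophy"],dict(trophy=(647,67,10)))
p=snap("wrist"); look(p,["trophy"],dict(trophy=(647,67,10)))
go(647.5,67,129,-79.5)
```

```text
trophy none
trophy 0.6 [648.   64.2   9.5] IoU 0.863
at [646.7  64.4 235.6] [ 1.7995e+02 -1.0000e-02 -7.9690e+01] t 25.27 open 87.8 gf 0.0
send [-0.0031, -0.0016, 0.1333] -0.0022 rows>= 2.6
```

View pics/w9.png

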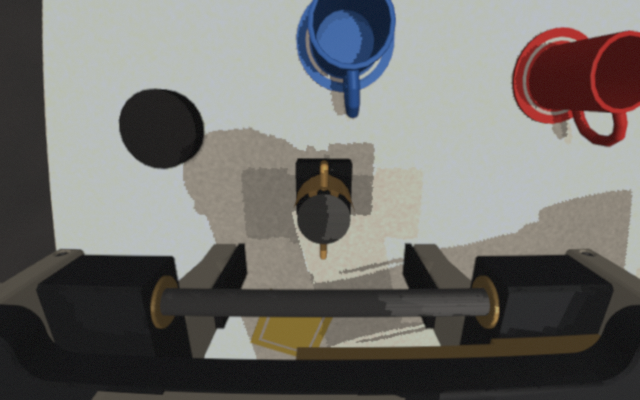

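Run:
```python
from h import *
for i in range(3):
    p=snap("wrist"); look(p,["trophy"],dict(trophy=(647,65,9.5)))
print(unproj(p,[[323.5,218]],.105)*1000, unproj(p,[[297.5,159],[352,158.5]],.022)*1000)
# overlay of predicted points for (647.5,66.9,10.5)
for q in [(647.5,66.9,10.5),(648,64.2,9.5)]:
    s=sil(p,"trophy",q)>.5; ys,xs=np.nonzero(s); print(q,xs.min(),xs.max(),ys.min(),ys.max(), proj(p,[[q[0]/1000,q[1]/1000,.105]]))
g=p["color"].astype(int).sum(2)[140:270,280:370]; print("row300-ish extents", [ (r+140, np.nonzero(g[r]<150)[0][[0,-1]]+280) for r in (22,30,70,78,86) if (g[r]<150).any()])
go(647.5,67,129,-79.5)
```

```text
trophy 0.56 [648.1  64.7  10.2] IoU 0.889
trophy 0.68 [647.9  64.6   9.6] IoU 0.881
trophy 0.96 [648.1  64.5  10. ] IoU 0.878
[[648.3112242   65.01600071 105.        ]] [[678.76731413  40.31058807  22.        ]
 [626.71202269  30.32790019  22.        ]]
(647.5, 66.9, 10.5) 293 356 159 261 [[324.11385064 220.48250225]]
(648, 64.2, 9.5) 292 356 156 258 [[324.1017037  217.06893471]]
row300-ish extents [(162, array([298, 351])), (170, array([298, 351])), (210, array([299, 350])), (218, array([300, 328])), (226, array([301, 326]))]
at [647.2  65.  236.2] [-1.7997e+02  1.0000e-02 -7.9660e+01] t 25.57 open 87.9 gf 0.0
send [-0.0024, -0.0008, 0.134] -0.0018 rows>= 2.6
```

Call:
send_rows(
  deltas=[
    [[0.0003,-0.001,0.02],0],
    [[0.0003,-0.001,0.06],0],
    [[0.0003,-0.001,0.1],0],
    [[0.0003,-0.001,0.126],0],
    [[0.0003,-0.001,0.134],0],
  ],
)

```text
clock: 25.98
tool_pos: [0.6461, 0.0646, 0.1249]
orientation: [179.7, -0.0, -79.7]
force: [-0.7, 0.2, 0.5]
opening: 0.0878
gripper_force: 0.0
```

Call:
send_rows(
  deltas=[
    [[0,0,0],0],
    [[0,0,0],0],
    [[0,0,0],0],
    [[0,0,0],0],
    [[0,0,0],0],
  ],
  gripper=0,
)

```text
clock: 26.4
tool_pos: [0.6488, 0.0656, 0.1303]
orientation: [-179.9, 0.0, -79.6]
force: [-0.8, -0.5, 0.9]
opening: 0.0599
gripper_force: 0.0
```

Call:
send_rows(
  deltas=[
    [[0,0,0],0],
    [[0,0,0],0],
    [[0,0,0],0],
    [[0,0,0],0],
    [[0,0,0],0],
  ],
)

```text
clock: 26.82
tool_pos: [0.6481, 0.0653, 0.1294]
orientation: [-180.0, -0.0, -79.6]
force: [-2.8, -0.0, 6.4]
opening: 0.0476
gripper_force: 30.0
```

Call:
send_rows(
  deltas=[
    [[0,0,-0.01],0],
    [[0,0,-0.03],0],
    [[0,0,-0.055],0],
    [[0,0,-0.075],0],
    [[0,0,-0.085],0],
  ],
)

```text
clock: 27.23
tool_pos: [0.6487, 0.0655, 0.1987]
orientation: [-179.9, 0.0, -79.6]
force: [0.6, 0.0, -4.5]
opening: 0.0479
gripper_force: 30.0
```

Run:
```python
from h import *
go(560,250,215,-10.7)
```

```text
at [648.7  65.5 198.7] [-1.7989e+02  1.0000e-02 -7.9620e+01] t 27.23 open 47.9 gf 30.0
send [-0.2469, 0.0675, -0.0204] -0.7658 rows>= 9.6
```

Call:
send_rows(
  deltas=[
    [[-0.01,0.003,-0.002],-0.04],
    [[-0.04,0.011,-0.005],-0.11],
    [[-0.08,0.022,-0.01],-0.18],
    [[-0.125,0.034,-0.015],-0.25],
    [[-0.165,0.045,-0.018],-0.32],
  ],
)

```text
clock: 27.65
tool_pos: [0.5878, 0.1897, 0.2107]
orientation: [180.0, 0.0, -50.6]
force: [0.8, -0.0, -5.0]
opening: 0.0475
gripper_force: 30.0
```

Run:
```python
from h import *
go(560,250,215,-10.7)
```

```text
at [587.8 189.7 210.7] [ 1.7996e+02  3.0000e-02 -5.0590e+01] t 27.65 open 47.5 gf 30.0
send [-0.0803, -0.021, -0.0054] -0.4432 rows>= 5.6
```

Call:
send_rows(
  deltas=[
    [[-0.025,-0.007,-0.001],-0.08],
    [[-0.05,-0.013,-0.002],-0.16],
    [[-0.068,-0.018,-0.003],-0.24],
    [[-0.078,-0.021,-0.005],-0.31],
    [[-0.08,-0.021,-0.005],-0.37],
  ],
)

```text
clock: 28.07
tool_pos: [0.5606, 0.2505, 0.2146]
orientation: [180.0, 0.0, -17.1]
force: [-0.1, -0.6, -3.4]
opening: 0.0476
gripper_force: 30.0
```

Call:
send_rows(
  deltas=[
    [[0,0,0],-0.04],
    [[0,0,0],-0.065],
    [[0,0,0],-0.073],
    [[0,0,0],-0.073],
    [[0,0,0],-0.073],
  ],
)

```text
clock: 28.48
tool_pos: [0.5614, 0.2487, 0.2147]
orientation: [180.0, 0.0, -11.0]
force: [-0.5, -0.6, -4.9]
opening: 0.0475
gripper_force: 30.0
```

Run:
```python
from h import *; from q0 import Q
for i in range(3): p=snap("wrist","w10")
look(p,["gold_pad"],Q)
p=snap("wrist"); look(p,["gold_pad"],Q)
go(654,252,215,-10.7)
```

```text
gold_pad none
gold_pad 0.75 [654.  252.2 -11.1] IoU 0.984
at [561.6 248.8 215.1] [180.     0.   -10.99] t 28.78 open 47.2 gf 30.0
send [0.1127, -0.0259, 0.0001] -0.0032 rows>= 2.2
```

View pics/w10.png

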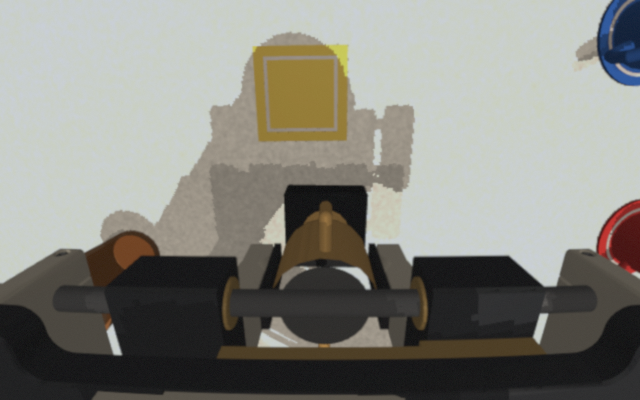

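Run:
```python
from h import *
p=snap("wrist"); o=ctrl.get_obs(); a=np.radians(o["orientation"][2])
g=p["color"].astype(int).sum(2)
print([ (r,np.nonzero(g[r,270:385]<110)[0][[0,-1]]+270) for r in (190,196,202)], [(c,np.nonzero(g[150:230,c]<110)[0][0]+150) for c in (292,300,325,350,360)])
for zz in (.1076,):
    P=unproj(p,[[285.5,185.5],[366.5,185.5]],zz)[:,:2]*1000-np.array(o["tool_pos"][:2])*1000
    print(P@np.array([[np.cos(a),np.sin(a)],[np.sin(a),-np.cos(a)]]).T)
go(653.5,252.3,215,-11.1)
```

```text
[(190, array([287, 364])), (196, array([285, 365])), (202, array([285, 365]))] [(292, np.int64(186)), (300, np.int64(186)), (325, np.int64(186)), (350, np.int64(186)), (360, np.int64(186))]
[[ 31.70747773 -25.05689212]
 [ 31.69404477  27.59681551]]
at [561.6 248.8 215.1] [-180.      0.    -10.98] t 28.83 open 47.5 gf 30.0
send [0.112, -0.0261, 0.0001] 0.0013 rows>= 2.2
```

Call:
send_rows(
  deltas=[
    [[0.012,-0.003,0],0.001],
    [[0.045,-0.0105,0],0.001],
    [[0.08,-0.0185,0],0.001],
    [[0.105,-0.0243,0],0.001],
    [[0.1132,-0.0261,0],0.001],
  ],
)

```text
clock: 29.25
tool_pos: [0.6577, 0.2521, 0.2144]
orientation: [180.0, -0.1, -11.1]
force: [-0.2, -0.4, -4.2]
opening: 0.0475
gripper_force: 30.0
```

Call:
send_rows(
  deltas=[
    [[0,0,0.01],0],
    [[0,0,0.035],0],
    [[0,0,0.062],0],
    [[0,0,0.084],0],
    [[0,0,0.092],0],
  ],
)

```text
clock: 29.67
tool_pos: [0.652, 0.2512, 0.1377]
orientation: [179.8, 0.3, -11.1]
force: [-1.8, -0.8, -4.3]
opening: 0.0479
gripper_force: 30.0
```

Run:
```python
from h import *
for i in range(5): p=snap("wrist")
go(654.5,252.1,133.5,-11.1); print(ctrl.get_obs()["force"])
```

```text
at [655.  252.6 143. ] [-1.7993e+02 -1.0000e-01 -1.1020e+01] t 29.92 open 47.8 gf 30.0
send [-0.0004, 0.0008, 0.0119] 0.0009 rows>= 0.2
[-0.17109069 -0.47800862 -3.11255782]
```

Call:
send_rows(
  deltas=[
    [[0,0,0.0015],0],
    [[0,0,0.003],0],
    [[0,0,0.0045],0],
    [[0,0,0.006],0],
    [[0,0,0.007],0],
  ],
)

```text
clock: 30.33
tool_pos: [0.6544, 0.2521, 0.1359]
orientation: [-180.0, -0.0, -11.1]
force: [0.1, -0.3, -3.9]
opening: 0.0477
gripper_force: 30.0
```

Call:
send_rows(
  deltas=[
    [[0,0,0.001],0],
    [[0,0,0.002],0],
    [[0,0,0.003],0],
    [[0,0,0.0035],0],
    [[0,0,0.0035],0],
  ],
)

```text
clock: 30.75
tool_pos: [0.6545, 0.2521, 0.1335]
orientation: [-180.0, -0.0, -11.0]
force: [-1.2, -0.9, 0.1]
opening: 0.048
gripper_force: 30.0
```

Call:
send_rows(
  deltas=[
    [[0,0,0],0],
    [[0,0,0],0],
    [[0,0,0],0],
    [[0,0,0],0],
    [[0,0,0],0],
  ],
)

```text
clock: 31.17
tool_pos: [0.6545, 0.2522, 0.1335]
orientation: [-180.0, -0.0, -11.0]
force: [-2.5, -1.2, 3.1]
opening: 0.0477
gripper_force: 30.0
```

Touching down; release, rise and back off a little to look.

Call:
send_rows(
  deltas=[
    [[0,0,0],0],
    [[0,0,0],0],
    [[0,0,0],0],
    [[0,0,0],0],
    [[0,0,0],0],
  ],
  gripper=1,
)

```text
clock: 31.58
tool_pos: [0.6546, 0.2523, 0.133]
orientation: [-180.0, -0.0, -11.0]
force: [1.1, -0.1, 0.8]
opening: 0.0755
gripper_force: 0.0
```

Call:
send_rows(
  deltas=[
    [[0,0,-0.01],0],
    [[0,0,-0.04],0],
    [[0,0,-0.08],0],
    [[0,0,-0.115],0],
    [[0,0,-0.135],0],
  ],
)

```text
clock: 32.0
tool_pos: [0.6555, 0.2526, 0.2458]
orientation: [-179.8, -0.2, -11.0]
force: [0.8, 0.7, 1.1]
opening: 0.0878
gripper_force: 0.0
```

Call:
send_rows(
  deltas=[
    [[-0.02,0,-0.005],0],
    [[-0.05,0,-0.01],0],
    [[-0.08,0,-0.01],0],
    [[-0.095,0,-0.01],0],
    [[-0.1,0,-0.01],0],
  ],
)

```text
clock: 32.42
tool_pos: [0.5745, 0.2679, 0.2503]
orientation: [-179.9, -0.0, -11.0]
force: [0.3, 0.0, -0.2]
opening: 0.0878
gripper_force: 0.0
```

Run:
```python
from h import *; from q0 import Q
for i in range(4): p=snap("wrist","w11")
for i in range(2):
    look(p,["trophy"],dict(trophy=(654,252,79)),z0=4); look(p,["gold_pad"],dict(gold_pad=(654,252,-11)))
    p=snap("wrist")
go(654.5,252.1,133.5,-11.1)
```

```text
trophy 0.93 [653.5 251.4  78.3] IoU 0.895
gold_pad 0.78 [653.6 252.5 -10.7] IoU 0.468
trophy 0.72 [653.4 251.6  78.2] IoU 0.89
gold_pad 0.63 [654. 252. -11.] IoU 0.0
at [576.3 267.3 248.7] [ 1.7997e+02  2.0000e-02 -1.1090e+01] t 32.92 open 87.6 gf 0.0
send [0.0996, -0.0002, 0.144] 0.0001 rows>= 3.4
```

View pics/w11.png

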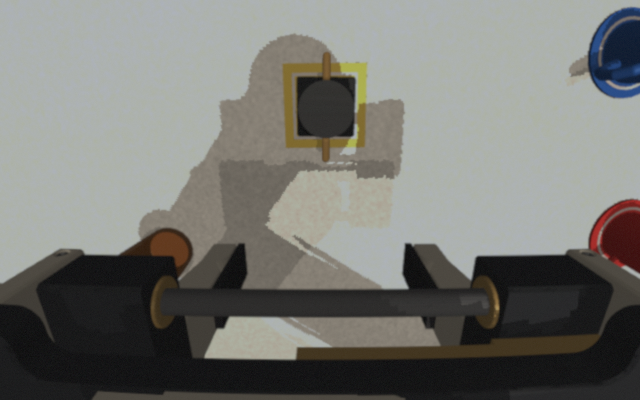

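Run:
```python
from plant import ctrl
print(ctrl.close_job())
```

```text
the job is handed in; nothing more can be done
None
```

All four pieces are standing upright on their own pads, each within about 1 mm of centre by my camera measurements. The box and trophy are within about 1° of square, nothing was knocked over, the tumbler and badge case were not touched, and the job was handed in at about 33 s.

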